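# Put a conduit fitting away in a tip-out stock bin

## Robot

A 7-joint arm with a two-finger parallel gripper is mounted at the origin on the work surface. World frame = base frame: x ahead of the robot, y to its left, z up, the work surface at z = 0. Lengths are in m, angles in rad, forces in N, time in s.
With the tool pointing down it reaches from about 0.4 to 0.85 m from the base axis. Payload 10.4 kg.
Tool frame: the origin (TCP) lies midway between the tips of the shut fingers; the grasp point (between the pads) lies 19 mm behind it; z points along the fingers, x is the direction in which the jaws open and shut, and the axes are right-handed (so a half turn about z gives the same grasp; the last joint's range is limited). The gripper opens to 85 mm and grips with 20 to 120 N. Pads are 22 mm wide; open, the fingers measure 114 mm over their backs; the gripper's body (76 mm by 85 mm) begins 54 mm behind the grasp point. The pads swing forward as they close: fully open they stand 13 mm farther back than shut.
Start: joints at [-1.2, 0.332, -0.065, 1.46, 0.022, 1.35, -0.088], TCP at [0.24, 0.577, 0.231] pointing down, gripper open.
Joint ranges: [-2.6, 2.6], [-0.5, 2.12], [-1.47, 1.34], [0.16, 2.42], [-1.27, 4.41], [0.06, 2.06], [-2.6, 2.6]. Speed limits (rad/s): [2.22, 2.22, 2.79, 2.79, 3.14, 3.14, 3.14].

## Interface

Orientations are given as a unit quaternion [x, y, z, w].
In Python, from workcell import manip, cams gives the robot as it stands.
- The arm moves only by the tool move_arm, never from a script. Its argument "moves" is a list of rows, each a list of 7 numbers: the turn, a rotation vector about the tool's x, y, z in degrees, then the shift along the tool's x, y, z in m, then the finger opening in m, from 0 to 0.0854. A call has 1 to 10 rows; each row is the pose to reach, as a shift and turn from the pose commanded when the call began, along the tool's axes at that moment; what a row does not reach only later rows make up. A row lasts 1/10 s, in which the tool goes at most 50 mm and 8.59 degrees, less where a joint would pass 70% of its speed; a pose out of reach is approached as far as the arm can. A call with a gripper value outside its range is refused whole. The fingers move at their own pace and stop on an object; "grip_force" is the grip in N (left out, the last holds). Time passes only in rows, so rows that repeat a pose let the fingers close. It gives the time, the measured TCP pose, the force and the opening at its end, in the units of the state.
- manip.get_obs(): the state, without advancing time (a new reading comes with each control period).
- cams.camera(name): name is "scene" or "side" or "wrist"; returns the picture (384x512x3 uint8, red, green, blue); there is no depth.
- cams.camera_params(name): a dict with "fx", "fy", "cx", "cy" (pixels), "xyz" and "rotation" of the camera in the world. Camera axes: x right, y up, looking along -z (the intrinsics and any distortion apply to the point x, -y, -z); pixel columns grow to the right and rows downward; lengths in m; the calibration is good to about 2 mm. A picture is of the moment at which its call begins: read the wrist's pose just before it. camera_params takes no time and is no camera call; for the wrist camera it gives the pose at the moment of the call.
- manip.hand_in(): hands the job in, once; it reports no verdict.
The state is a dict: "clock": time; "joint_pos": joint angles; "joint_velocities": joint speeds; "tau": joint torques, N m; "position": TCP position; "ee_rot": TCP orientation; "ft_force": force on the tool from outside, world axes, zero at the start; "torque": the same for the moment, N m; "grip_width": opening from 0.0 (shut) to 1.0 (fully open).
Only numpy, scipy, OpenCV 4.12 (cv2) and the standard library are available. Lean on these libraries where they do the work, as an engineer would, in place of code of your own. Each camera call takes 0.05 s, during which the arm holds its last target. There are 200 camera calls.

## Task

Put the long conduit fitting away in the wider of the two tip-out stock bins on the bench: pull that bin's door all the way down, lower the fitting into the bin and let go of it there (do not drop it in from a height), then swing the door fully shut again without slamming it. Leave the narrow bin closed and the other things on the bench where they are.

Things in the scene. Friction and masses are not known exactly. Their poses are not given: they have to be found in the camera images.
- wide_door (a joint): Angle of the wider bin's bottom-hinged door: 0 = shut, 0.8 = fully down (leaning towards the robot, on its stop). May start a little ajar. The bin swings out with the door; open, its mouth faces up, frame's front to about 130 mm before it, sloping walls meeting in a V at the hinge. Stiff hinge: stays at any angle; about 3 to 6 N at the tab moves it.
- narrow_door (a joint): The same for the narrow bin, which starts shut.
- wide_frame: Fixed grey steel frame of the wide bin: 190 mm wide, 165 mm deep, 200 mm high, flat top (its front edge set back 27 mm). Origin: on the bench under the middle of its front face; x points from the front into the frame, y along its width, z up. Stands left or right of the narrow one, turned a little.
- wide_hinge (a point): Hinge axis of the wide door, mid-width, 15 mm above the bench in the plane of the frame's front; the axis runs along the frame's y. The point turns with the door: at 0 its axes are the frame's; opening turns it about -y.
- wide_tab (a point): Middle of the wide door's pull tab: an upright plate 90 mm wide, 12 mm thick, continuing the blue door panel (186 mm wide, 12 mm thick, back face in the hinge plane) upward; 215 mm from the hinge along the door, 6 mm in front of the hinge plane. Its top edge is 25 mm above this point, the frame's top 30 mm below it when shut. Axes as the hinge point. Can be pinched from above, front to back.
- wide_floor (a point): Centre of the wide bin's inner floor (inside 168 mm along y, 116 mm along x; the floor runs from the door back to the low back wall, which is 55 mm high). Moves with the door; axes as the hinge point, z = up from the floor. The hinge is 58 mm away along -x and 4 mm lower.
- narrow_frame: Fixed frame of the narrow bin: 130 mm wide, otherwise the same as the wide one (tab 60 mm wide). Origin as for the wide frame.
- conduit_body: The long conduit fitting, loose: a grey plastic box 90 x 42 x 44 mm (x, y, z) with a 34 mm round hub on each end, 134 mm long overall, 0.22 kg, with a flat metal cover on top. Origin: centre of its underside, x along its length, z up. Lies to the left or right of the bins. Fits the wide bin only lengthwise across its width.
- conduit_mid (a point): Centre of the conduit fitting, 22 mm above its underside.
- junction_box: Bystander, loose: square grey plastic junction box 90 x 90 x 46 mm with short stubs. Origin: centre of underside. On the other side from the conduit fitting.
- stock_bin: Bystander, loose: open blue stock bin 170 x 110 x 90 mm full of short grey tubes. Origin: centre of underside.
- carton: Bystander, loose: closed cardboard carton 150 x 110 x 90 mm. Origin: centre of underside.

How it is judged:
On the way, in this order (a step that is already met when the one before it is completed fails the run):
1. the wide bin's door is pulled all the way down (beyond 0.72 rad of 0.8) (value of joint wide_door above 0.72 rad), for 0.2 s.
2. the conduit fitting lies in the open wide bin, let go (x of conduit_mid in the frame of wide_floor between -0.058 and 0.058 m and y of conduit_mid in the frame of wide_floor between -0.085 and 0.085 m and z of conduit_mid in the frame of wide_floor between 0 and 0.075 m and contact force between conduit_body and the fingers below 0.1 N and value of joint wide_door above 0.55 rad and linear speed of conduit_body below 0.05 m/s), for 0.2 s.
At the end, for the whole second after the job is handed in: The wide door is shut (below 0.04 rad, about 8 mm at the tab) with the conduit fitting at rest inside that bin (its centre between the bin's walls and within 75 mm of its floor); the narrow door is shut (below 0.04 rad); the junction box, stock bin and carton are within 40 mm of where they stood (x of conduit_mid in the frame of wide_floor between -0.058 and 0.058 m and y of conduit_mid in the frame of wide_floor between -0.085 and 0.085 m and z of conduit_mid in the frame of wide_floor between 0 and 0.075 m and value of joint each of wide_door, narrow_door below 0.04 rad and contact force between conduit_body and the fingers below 0.1 N and linear speed of conduit_body below 0.03 m/s and distance of each of junction_box, stock_bin, carton from where it was at the start of the episode below 0.04 m); the robot touches nothing.
It fails at once if the wide door slams or is let fall (faster than 2.5 rad/s) (velocity of joint wide_door above 2.5 rad/s or velocity of joint wide_door below -2.5 rad/s).
It fails at once if the conduit fitting is dropped from a height (free of the fingers and faster than 1 m/s, a fall of about 50 mm) (contact force between conduit_body and the fingers below 0.1 N and linear speed of conduit_body above 1 m/s).
It fails at once if the narrow bin is opened (beyond 0.15 rad) (value of joint narrow_door above 0.15 rad).
It fails at once if a bystander is pushed more than 40 mm (distance of any of junction_box, stock_bin, carton from where it was at the start of the episode above 0.04 m).
It also fails if it takes over 64 s, if anything falls off the work surface, if the arm or the gripper's body presses on something with over 40 N, if the wrist force passes 120 N, or if a joint passes its speed limit or range.

## Working session

There is one attempt and no reset: what is moved stays moved. The work goes in short steps, Python scripts to look and compute and a tool call to move; the robot and the scene stay as the last step left them, time stands still between calls to the robot, and variables do not carry over. Pictures are saved under pics/ and viewed, about 8 in all and at most 12, crops included, and the job is handed in when it is done.

Besides the shell and the picture viewer there is one more tool, called after ">>>" as name(argument=value, ...) on one line, values as JSON. move_arm: Moves the arm, as the interface text tells. Its arguments: {"type":"object","properties":{"moves":{"type":"array","items":{"type":"array","items":{"type":"number"}}},"grip_force":{"type":"number"}},"required":["moves"]}

```bash
ls; mkdir -p pics; python3 - <<'E'
from workcell import manip, cams
import cv2,numpy as np
o=manip.get_obs(); print({k:np.round(v,3).tolist() for k,v in o.items()})
for n in ["scene","side"]:
    p=cams.camera_params(n); print(n,p)
    cv2.imwrite(f"pics/{n}0.png",cams.camera(n)[:,:,::-1])
print(cams.camera_params("wrist"))
a=cv2.imread("pics/scene0.png");b=cv2.imread("pics/side0.png")
E
```

```text
pics
{'clock': 0.0, 'joint_pos': [-1.2, 0.333, -0.065, 1.461, 0.022, 1.35, -0.088], 'joint_velocities': [-0.001, 0.002, -0.001, 0.0, 0.0, -0.001, -0.001], 'tau': [-0.001, -62.544, 0.048, -39.161, 0.016, 0.01, -0.0], 'position': [0.24, 0.577, 0.231], 'ee_rot': [0.832, 0.555, -0.001, 0.0], 'ft_force': [0.409, 0.223, -0.23], 'torque': [-0.028, -0.006, 0.028], 'grip_width': 0.998}
scene {'fx': 423.59400302994874, 'fy': 423.59400302994874, 'cx': 255.72180813949097, 'cy': 190.83674062248886, 'xyz': array([ 0.20562575, -0.01455485,  1.11960192]), 'rotation': array([ 0.13438597, -0.13480454, -0.68894886,  0.69936945])}
side {'fx': 368.2215867983415, 'fy': 368.2215867983415, 'cx': 256.32919965535035, 'cy': 188.9644716702699, 'xyz': array([ 0.12698872, -0.66332364,  0.73470688]), 'rotation': array([ 0.43634501, -0.14461235, -0.25711125,  0.85004947])}
{'fx': 312.0946053077355, 'fy': 312.0946053077355, 'cx': 256.58627332737717, 'cy': 188.32148024484695, 'xyz': array([0.16104103, 0.60981984, 0.372626  ]), 'rotation': array([-0.13877551, -0.09060287,  0.54732819,  0.82034403])}
```

View pics/scene0.png

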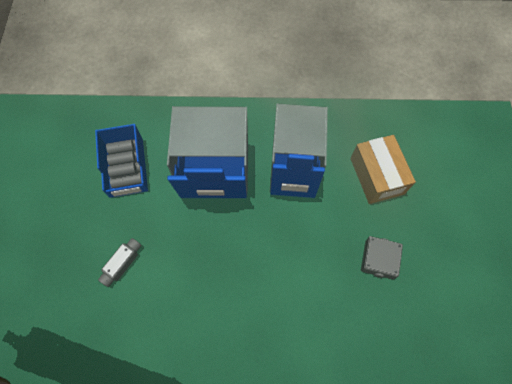

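View pics/side0.png

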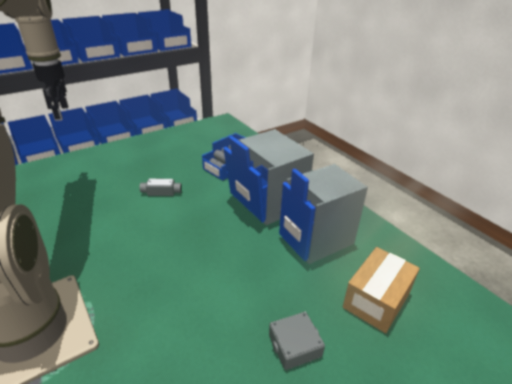

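The scene camera shows the wide bin at left (cols 168–248, rows 107–198) and slightly ajar. The conduit is at about (120,262), the narrow bin at (300,150) and the junction box at (383,257). I'll measure these next.

```bash
cat > h.py <<'E'
import numpy as np, cv2
from scipy.spatial.transform import Rotation as R
from workcell import manip, cams
def ray(p,u,v):
    d=np.array([(u-p['cx'])/p['fx'],-(v-p['cy'])/p['fy'],-1.])
    return np.array(p['xyz']),R.from_quat(p['rotation']).apply(d)
def onz(p,u,v,z):
    c,d=ray(p,u,v); return c+d*(z-c[2])/d[2]
def proj(p,X):
    q=R.from_quat(p['rotation']).inv().apply(np.asarray(X)-p['xyz'])
    return np.array([p['cx']-p['fx']*q[...,0]/q[...,2],p['cy']+p['fy']*q[...,1]/q[...,2]]).T
E
python3 - <<'E'
from h import *
p=cams.camera_params("scene")
im=cv2.imread("pics/scene0.png")
# camera quaternion sanity: bench point in view
hsv=cv2.cvtColor(im,cv2.COLOR_BGR2HSV)
ng=(hsv[...,1]<70).astype(np.uint8)*255
def blob(x0,y0,x1,y1,z,m):
    mm=np.zeros_like(m);mm[y0:y1,x0:x1]=m[y0:y1,x0:x1]
    cs,_=cv2.findContours(mm,0,1);c=max(cs,key=cv2.contourArea)
    q=np.array([onz(p,*x,z)[:2] for x in c[:,0].astype(float)],np.float32)
    r=cv2.minAreaRect(q);print(np.round(cv2.boxPoints(r),3).tolist(),np.round(r[0],3),np.round(r[1],3),r[2], cv2.boundingRect(c))
    return c
print("conduit");blob(90,230,155,295,0.03,ng)
print("jbox");blob(355,230,410,285,0.046,ng)
print("wide top");blob(160,95,255,175,0.2,ng)
print("narrow top");blob(265,95,335,175,0.2,ng)
c=cv2.resize(im[90:300,90:340],None,fx=3.2,fy=2.85,interpolation=cv2.INTER_CUBIC)
c=cv2.resize(im[95:210,155:335],None,fx=4.4,fy=4.4,interpolation=cv2.INTER_CUBIC)
cv2.imwrite("pics/crop1.png",c)
E
```

```text
conduit
[[0.3700000047683716, 0.3529999852180481], [0.4830000102519989, 0.27900001406669617], [0.5130000114440918, 0.32499998807907104], [0.39899998903274536, 0.39899998903274536]] [0.441 0.339] [0.054 0.136] 56.92970657348633 (98, 238, 43, 49)
jbox
[[0.39800000190734863, -0.37299999594688416], [0.49900001287460327, -0.3970000147819519], [0.5210000276565552, -0.3050000071525574], [0.41999998688697815, -0.2809999883174896]] [ 0.459 -0.339] [0.095 0.104] 76.30235290527344 (361, 236, 42, 43)
wide top
[[0.6159999966621399, 0.2029999941587448], [0.6190000176429749, 0.008999999612569809], [0.8090000152587891, 0.012000000104308128], [0.8059999942779541, 0.20600000023841858]] [0.712 0.108] [0.19  0.194] 0.9097628593444824 (167, 106, 81, 69)
narrow top
[[0.640999972820282, -0.035999998450279236], [0.6439999938011169, -0.21400000154972076], [0.8460000157356262, -0.20999999344348907], [0.8429999947547913, -0.03200000151991844]] [ 0.743 -0.123] [0.202 0.178] 0.9567910432815552 (265, 95, 70, 72)
```

View pics/crop1.png

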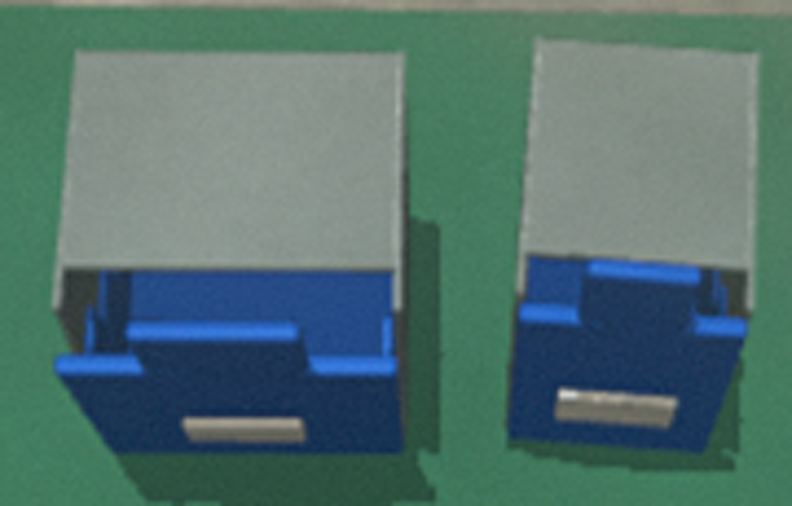

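The crop shows the wide frame's top with its back corners at (76,52) and (404,54) and its front panel tips at (57,308) and (402,308). The tab's top edge runs from (130,330) to (297,330), so the door is ajar. The narrow bin is shut.

```bash
python3 - <<'E'
from h import *
from scipy.optimize import brentq
p=cams.camera_params("scene")
f=lambda c:((c[0]+.5)/4.4-.5+155,(c[1]+.5)/4.4-.5+95)
def run(pts,tabb,tabf):
    P=[onz(p,*f(c),.2) for c in pts]
    for a in P: print(np.round(a,4))
    BL,BR,FL,FR,ML,MR=P
    print("back w",np.linalg.norm(BL-BR),"front w",np.linalg.norm(FL-FR),"mid w",np.linalg.norm(ML-MR),"depth",np.linalg.norm(BL-FL),np.linalg.norm(BR-FR),np.linalg.norm((BL+BR-ML-MR)/2))
    y=(BL-BR)+(FL-FR)+(ML-MR); x=(BL+BR-FL-FR)
    yaw1=np.arctan2(-y[0],y[1]); yaw2=np.arctan2(x[1],x[0]); print("yaw",yaw1,yaw2)
    yaw=yaw1; ex=np.array([np.cos(yaw),np.sin(yaw),0]);ey=np.array([-np.sin(yaw),np.cos(yaw),0])
    O=((FL+FR)/2+(BL+BR)/2-.165*ex)/2; O=.5*((BL+BR)/2-.165*ex)+.5*((ML+MR)/2-.027*ex); O[2]=0; print("O",O)
    for nm,t,off in (("back",tabb,0),("front",tabf,.012)):
        for c in t:
            C,d=ray(p,*f(c)); H=O+[0,0,.015]
            # point: H - ex*(off cos q + 240 sin q) + z(...)
            def g(q):
                X=.24*np.sin(q)+off*np.cos(q); Z=.015+.24*np.cos(q)-off*np.sin(q)
                Q=C+d*(Z-C[2])/d[2]; return (Q-O)@ex+X
            q=brentq(g,-.3,1); Z=.015+.24*np.cos(q)-off*np.sin(q); Q=C+d*(Z-C[2])/d[2]
            print(nm,"q",q,"y",(Q-O)@ey, Q)
run([(76,51),(404,53),(56,308),(403,308),(66,268),(393,268)],[(130,324),(296,324)],[(142,341),(300,341)])
run([(536,38),(757,53),(519,292),(750,312),(526,256),(748,270)],[(592,262),(698,268)],[(590,277),(698,283)])
E
```

```text
[0.8049 0.2042 0.2   ]
[0.8066 0.0146 0.2   ]
[0.6406 0.2006 0.2   ]
[0.6436 0.0115 0.2   ]
[0.665  0.1973 0.2   ]
[0.6679 0.0175 0.2   ]
back w 0.18960208288109462 front w 0.18914431484737135 mid w 0.17983611042026 depth 0.16426714437177942 0.16302397082013056 0.13931001807550994
yaw 0.013776228996452563 0.020578597081887893
O [0.64010915 0.10708784 0.        ]
back q 0.1350739346363231 y 0.042895436307467893 [0.60720204 0.14953398 0.25281393]
back q 0.1343487787781655 y -0.04208692202468081 [0.60854519 0.06456206 0.2528373 ]
front q 0.12302180309528292 y 0.03636136847921054 [0.59825205 0.14287599 0.25171362]
front q 0.12235225348232975 y -0.044328341216985416 [0.5995221  0.06219612 0.25174126]
[ 0.8181 -0.0618  0.2   ]
[ 0.81   -0.1896  0.2   ]
[ 0.6543 -0.0518  0.2   ]
[ 0.6443 -0.1778  0.2   ]
[ 0.6765 -0.0557  0.2   ]
[ 0.6698 -0.1779  0.2   ]
back w 0.12810059800620344 front w 0.12638883139741347 mid w 0.12238659496631041 depth 0.1640666553845378 0.16618782047650263 0.14121463345412955
yaw -0.06593883124172882 -0.06593822907744437
O [ 0.64780995 -0.11492028  0.        ]
back q 0.01759631063029816 y 0.027256216667350005 [ 0.64539217 -0.08744505  0.25496285]
back q 0.013338473584122624 y -0.027637443753767386 [ 0.6427947  -0.14228674  0.25497865]
front q 0.003965153179889461 y 0.027845979118230665 [ 0.63672135 -0.08628143  0.25495053]
front q -0.0005866727421403039 y -0.02788979069521872 [ 0.63413883 -0.14196805  0.255007  ]
```

```bash
cat >> h.py <<'E'
YAW=0.016; O=np.array([.640,.107,0])
ex=np.array([np.cos(YAW),np.sin(YAW),0]);ey=np.array([-np.sin(YAW),np.cos(YAW),0])
def F(x,y,z): return O+x*ex+y*ey+[0,0,z]           # frame -> world
def door(r,off,q): return (-r*np.sin(q)-off*np.cos(q), .015+r*np.cos(q)-off*np.sin(q))
def tool(yawdeg,tilt=0):   # tilt: tool leans back toward robot (deg), about frame y
    return R.from_rotvec(np.radians(-tilt)*ey)*R.from_euler('z',yawdeg,degrees=True)*R.from_euler('x',180,degrees=True)
def delta(P,Rt):
    o=manip.get_obs(); Rc=R.from_quat(o['ee_rot'])
    s=Rc.inv().apply(np.asarray(P)-o['position']); t=(Rc.inv()*Rt).as_rotvec(degrees=True)
    print("t",round(float(o['clock']),2),"pos",np.round(o['position'],3),"turn",np.round(t,1),"|%.0f|"%np.linalg.norm(t),"shift",np.round(s,3),"|%.3f|"%np.linalg.norm(s))
E
python3 - <<'E'
from h import *
delta(F(-.005,0,.31),tool(90.9))
p=cams.camera_params("scene"); im=cv2.imread("pics/scene0.png")
g=cv2.cvtColor(im,cv2.COLOR_BGR2HSV)
m=((g[...,2]>150)&(g[...,1]<60)).astype(np.uint8)*255; m[:230]=0;m[300:]=0;m[:,160:]=0
cs,_=cv2.findContours(m,0,1);c=max(cs,key=cv2.contourArea)
r=cv2.minAreaRect(np.array([onz(p,*x,.044)[:2] for x in c[:,0].astype(float)],np.float32));print("cover",r)
q=np.array([onz(p,*x,.044)[:2] for x in np.argwhere(m)[:,::-1].astype(float)]);print(q.mean(0),np.degrees(np.arctan2(*np.linalg.eigh(np.cov(q.T))[1][::-1,1])))
E
```

```text
t 0.1 pos [0.24  0.577 0.231] turn [ -0.    0.1 -23.5] |23| shift [-0.282  0.545 -0.079] |0.619|
cover ((0.4425477385520935, 0.3413418233394623), (0.03483383730053902, 0.07981972396373749), 56.91000747680664)
[0.44233897 0.3413169 ] 147.3396367227438
```

>>> move_arm(moves=[[0,0,-8,-0.02,0.04,-0.04,0.02],[0,0,-16,-0.05,0.08,-0.079,0],[0,0,-23.5,-0.282,0.545,-0.079,0],[0,0,-23.5,-0.282,0.545,-0.079,0],[0,0,-23.5,-0.282,0.545,-0.079,0],[0,0,-23.5,-0.282,0.545,-0.079,0],[0,0,-23.5,-0.282,0.545,-0.079,0],[0,0,-23.5,-0.282,0.545,-0.079,0],[0,0,-23.5,-0.282,0.545,-0.079,0],[0,0,-23.5,-0.282,0.545,-0.079,0]])

```text
clock: 1.1
position: [0.546, 0.2105, 0.3065]
ee_rot: [0.701, 0.713, -0.0, -0.0]
ft_force: [0.3, 1.5, 0.4]
grip_width: 0.003
```

```bash
python3 - <<'E'
from h import *
delta(F(-.005,0,.31),tool(90.9))
E
```

```text
t 1.1 pos [0.546 0.21  0.307] turn [-0. -0.  0.] |0| shift [-0.105  0.087 -0.004] |0.137|
```

>>> move_arm(moves=[[0,0,0,-0.105,0.087,0,0],[0,0,0,-0.105,0.087,0,0],[0,0,0,-0.105,0.087,0,0],[0,0,0,-0.105,0.087,0,0],[0,0,0,-0.105,0.087,0.03,0],[0,0,0,-0.105,0.087,0.06,0],[0,0,0,-0.105,0.087,0.09,0],[0,0,0,-0.105,0.087,0.09,0]])

```text
clock: 1.9
position: [0.6313, 0.109, 0.212]
ee_rot: [0.701, 0.713, -0.003, -0.002]
ft_force: [-1.6, -0.8, -0.6]
grip_width: -0.003
```

```bash
python3 - <<'E'
from h import *
o=manip.get_obs();print(o['position'],o['ft_force'])
# finger centre 11mm behind back face (normal), tip contact at r=215
for q in np.arange(.12,.86,.08):
    x,z=door(.222,0,q)
    # vertical finger half-depth 11: front lower corner on back face
    P=F(x+.011,0,z); print(round(q,2),np.round(P,3))
delta(F(-.005,0,.215),tool(90.9))
im=cams.camera("scene");cv2.imwrite("pics/s1.png",cv2.resize(im[90:220,140:340,::-1],None,fx=3,fy=3))
E
```

```text
[0.6313374  0.10898966 0.21196954] [-1.55678932 -0.83723865 -0.61507096]
0.12 [0.624 0.107 0.235]
0.2 [0.607 0.106 0.233]
0.28 [0.59  0.106 0.228]
0.36 [0.573 0.106 0.223]
0.44 [0.556 0.106 0.216]
0.52 [0.541 0.105 0.208]
0.6 [0.526 0.105 0.198]
0.68 [0.511 0.105 0.188]
0.76 [0.498 0.105 0.176]
0.84 [0.486 0.105 0.163]
t 1.9 pos [0.631 0.109 0.212] turn [-0.4  0.1  0.1] |0| shift [-0.002  0.004 -0.003] |0.005|
```

View pics/s1.png

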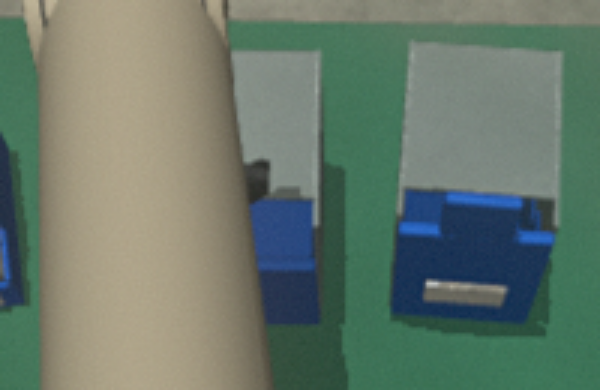

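>>> move_arm(moves=[[0,0,0,0,-0.01,0,0],[0,0,0,0,-0.02,-0.002,0],[0,0,0,0,-0.03,-0.005,0],[0,0,0,0,-0.04,-0.005,0],[0,0,0,0,-0.05,-0.005,0],[0,0,0,0,-0.06,-0.005,0],[0,0,0,0,-0.07,-0.003,0],[0,0,0,0,-0.08,0,0],[0,0,0,0,-0.09,0.004,0],[0,0,0,0,-0.1,0.01,0]])

```text
clock: 2.95
position: [0.533, 0.1071, 0.2064]
ee_rot: [0.701, 0.713, 0.0, -0.0]
ft_force: [0.3, 0.4, 0.7]
grip_width: 0.002
```

```bash
python3 - <<'E'
from h import *
im=cams.camera("side");cv2.imwrite("pics/s2.png",cv2.resize(im[90:290,170:400,::-1],None,fx=2.6,fy=2.6))
print(manip.get_obs()['position'],manip.get_obs()['ft_force'])
E
```

```text
[0.53131809 0.10704414 0.20524869] [ 0.65958124 -0.29890714 -0.40467117]
```

View pics/s2.png

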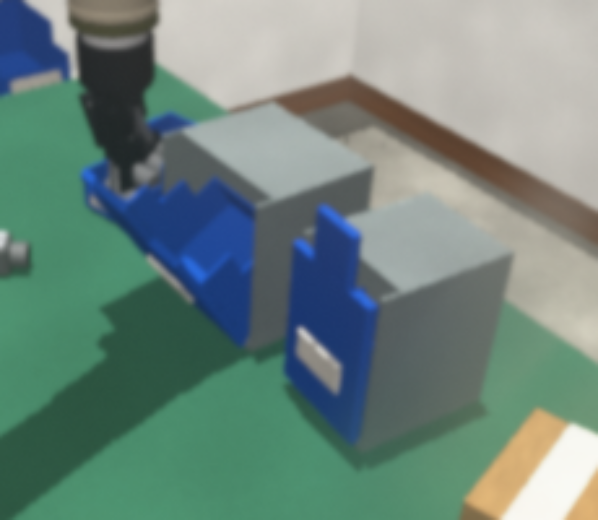

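The door is well down and the fingertip is resting on the tab. I'll push on to the stop and watch the force.

>>> move_arm(moves=[[0,0,0,0,-0.01,0.006,0],[0,0,0,0,-0.02,0.013,0],[0,0,0,0,-0.03,0.02,0],[0,0,0,0,-0.037,0.026,0],[0,0,0,0,-0.042,0.032,0],[0,0,0,0,-0.042,0.038,0],[0,0,0,0,-0.042,0.042,0],[0,0,0,0,-0.042,0.042,0]])

```text
clock: 3.8
position: [0.4933, 0.1066, 0.1652]
ee_rot: [0.701, 0.713, 0.001, 0.001]
ft_force: [3.6, 0.7, 1.4]
grip_width: 0.003
```

```bash
python3 - <<'E'
from h import *
delta([.4425,.3413,.19],tool(57))
E
```

```text
t 3.8 pos [0.493 0.107 0.165] turn [ 0.1 -0.1 33.9] |34| shift [ 0.236 -0.047 -0.025] |0.241|
```

>>> move_arm(moves=[[0,0,0,0,-0.002,0.002,0],[0,0,0,0.0,0.01,-0.04,0],[0,0,0,0,0.01,-0.08,0],[0,0,8,0.04,0,-0.08,0.04],[0,0,16,0.09,-0.02,-0.08,0.0854],[0,0,24,0.14,-0.03,-0.07,0.0854],[0,0,32,0.19,-0.04,-0.06,0.0854],[0,0,33.9,0.236,-0.047,-0.04,0.0854],[0,0,33.9,0.236,-0.047,-0.025,0.0854],[0,0,33.9,0.236,-0.047,-0.025,0.0854]])

```text
clock: 4.8
position: [0.4381, 0.3441, 0.1859]
ee_rot: [0.877, 0.48, -0.003, 0.0]
ft_force: [-0.3, 0.6, 0.4]
grip_width: 1.003
```

```bash
python3 - <<'E'
from h import *
from scipy.optimize import brentq
p=cams.camera_params("wrist"); im=cams.camera("wrist")[:,:,::-1].copy()
s=cams.camera("scene")[:,:,::-1]
b=proj(p,np.array([[.4425,.3413,.044]]))[0];print(b)
hs=cv2.cvtColor(im,cv2.COLOR_BGR2HSV);m=((hs[...,2]>140)&(hs[...,1]<60)).astype(np.uint8)*255
cs,_=cv2.findContours(m,0,1)
for c in sorted(cs,key=cv2.contourArea)[-3:]:
    q=np.array([onz(p,*x,.044)[:2] for x in c[:,0].astype(float)],np.float32);print(cv2.minAreaRect(q),cv2.boundingRect(c))
cv2.circle(im,tuple(int(x) for x in b),4,(0,0,255),1)
cv2.imwrite("pics/w1.png",np.hstack([im[:,:],cv2.resize(s[80:230,140:260],(288,384))]))
delta([.4425,.3413,.19],tool(57))
E
```

```text
[258.07577101 180.95539301]
((0.6655731201171875, 0.33019185066223145), (0.009495506063103676, 0.029894161969423294), 13.936187744140625) (343, 332, 20, 19)
((0.3937498927116394, 0.37286728620529175), (0.011106183752417564, 0.02002844028174877), 52.93476104736328) (252, 108, 14, 23)
((0.4404677152633667, 0.3430595397949219), (0.03432874381542206, 0.08057878166437149), 57.12455368041992) (240, 136, 38, 82)
t 4.9 pos [0.441 0.341 0.189] turn [0.  0.1 0.1] |0| shift [ 0.001  0.001 -0.001] |0.002|
```

View pics/w1.png

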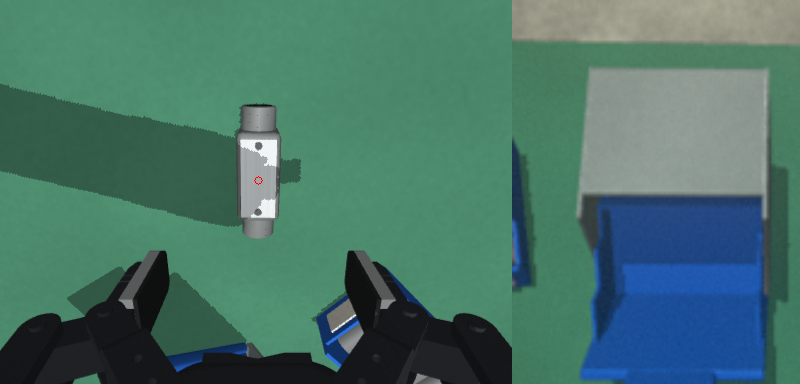

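The wrist view confirms the conduit's position: the cover is centred at (258,180), within 2 mm of the predicted spot. The bin is fully down in the scene inset. Descending and gripping next.

>>> move_arm(moves=[[0,0,0,0.001,0.001,0.05,0.0854],[0,0,0,0.001,0.001,0.1,0.0854],[0,0,0,0.001,0.001,0.14,0.0854],[0,0,0,0.001,0.001,0.165,0.0854],[0,0,0,0.001,0.001,0.177,0.0854],[0,0,0,0.001,0.001,0.177,0.0854],[0,0,0,0.001,0.001,0.177,0.02],[0,0,0,0.001,0.001,0.177,0.02],[0,0,0,0.001,0.001,0.177,0.02],[0,0,0,0.001,0.001,0.177,0.02]], grip_force=50)

```text
clock: 5.9
position: [0.4433, 0.3426, 0.0142]
ee_rot: [0.879, 0.477, 0.001, -0.0]
ft_force: [0.4, -0.7, 5.2]
grip_width: 0.489
```

>>> move_arm(moves=[[0,0,0,0,0,0,0.02],[0,0,0,0,0,0,0.02],[0,0,0,0,0,-0.03,0.02],[0,0,0,0,0,-0.07,0.02],[0,0,0,0,0,-0.12,0.02],[0,0,0,0,0,-0.17,0.02],[0,0,0,0,0,-0.22,0.02],[0,0,0,0,0,-0.25,0.02],[0,0,0,0,0,-0.25,0.02]])

```text
clock: 6.8
position: [0.4439, 0.3431, 0.2682]
ee_rot: [0.879, 0.477, 0.004, -0.001]
ft_force: [0.4, 0.2, -2.3]
grip_width: 0.484
```

```bash
python3 - <<'E'
from h import *
q=.8
def fl(xf,zf): # floor coords -> frame xz
    a,b=xf+.058,zf+.004
    return np.array([a*np.cos(q)-b*np.sin(q), .015+a*np.sin(q)+b*np.cos(q)])
tab=np.array(door(.24,0,q)); shl=np.array(door(.19,0,q)); lip=np.array([.027,.2])
for phi in (20,25,30,35,40):
  for xf in (-.012,-.004):
    d=np.radians(phi); th=q-d; zf=.022*np.cos(th)+.021*np.sin(th)+.003
    c=fl(xf,zf); up=np.array([-np.sin(d),np.cos(d)]); n=np.array([np.cos(d),np.sin(d)])
    tcp=c-up*.0095
    print(phi,xf,"c",np.round(c,3),"tcp",np.round(tcp,3),"tab perp/along",np.round([(tab-tcp)@n,(tab-tcp)@up],3),"lip",np.round([(lip-tcp)@n,(lip-tcp)@up],3))
    e=np.array([-.04*np.cos(th)+ .0*np.sin(th)]);
    print("   finger outer xf", xf-.040*np.cos(th)-.005*np.sin(th), "front finger far up(80mm) xf", xf-.043*np.cos(th)+.065*np.sin(th))
d=np.radians(30)
delta(F(-.10,0,.33),tool(.9))
delta(F(-.10,0,.33),tool(.9,30))
E
```

```text
20 -0.012 c [0.006 0.073] tcp [0.01  0.064] tab perp/along [-0.13   0.173] lip [0.063 0.122]
   finger outer xf -0.05018064794855859 front finger far up(80mm) xf -0.022374314353003855
20 -0.004 c [0.012 0.079] tcp [0.015 0.07 ] tab perp/along [-0.138  0.17 ] lip [0.056 0.118]
   finger outer xf -0.04218064794855858 front finger far up(80mm) xf -0.014374314353003848
25 -0.012 c [0.007 0.072] tcp [0.011 0.064] tab perp/along [-0.116  0.185] lip [0.072 0.117]
   finger outer xf -0.05116246216994815 front finger far up(80mm) xf -0.029066947373477512
25 -0.004 c [0.012 0.078] tcp [0.017 0.07 ] tab perp/along [-0.123  0.182] lip [0.065 0.114]
   finger outer xf -0.04316246216994816 front finger far up(80mm) xf -0.021066947373477505
30 -0.012 c [0.008 0.072] tcp [0.012 0.063] tab perp/along [-0.1    0.195] lip [0.081 0.111]
   finger outer xf -0.05184622640728323 front finger far up(80mm) xf -0.035629690619134416
30 -0.004 c [0.013 0.077] tcp [0.018 0.069] tab perp/along [-0.108  0.193] lip [0.073 0.109]
   finger outer xf -0.04384622640728324 front finger far up(80mm) xf -0.027629690619134
[... 226 characters left out ...]
069] tab perp/along [-0.092  0.203] lip [0.081 0.103]
   finger outer xf -0.04422673680184956 front finger far up(80mm) xf -0.03401259765118242
40 -0.012 c [0.01 0.07] tcp [0.016 0.062] tab perp/along [-0.067  0.213] lip [0.097 0.098]
   finger outer xf -0.052301097439786025 front finger far up(80mm) xf -0.048167090693002984
40 -0.004 c [0.015 0.075] tcp [0.021 0.068] tab perp/along [-0.075  0.212] lip [0.089 0.098]
   finger outer xf -0.04430109743978603 front finger far up(80mm) xf -0.04016709069300298
t 6.8 pos [0.444 0.343 0.268] turn [-0.1 -0.5 56.1] |56| shift [-0.147  0.21  -0.063] |0.264|
t 6.8 pos [0.444 0.343 0.268] turn [-14.8  27.   54.7] |63| shift [-0.147  0.21  -0.063] |0.264|
```

>>> move_arm(moves=[[-2,3.4,6.9,-0.018,0.026,-0.006,0.02],[-4,6.8,13.8,-0.036,0.052,-0.012,0.02],[-6,10.2,20.7,-0.055,0.079,-0.02,0.02],[-8,13.6,27.6,-0.074,0.105,-0.03,0.02],[-10,17,34.5,-0.092,0.131,-0.035,0.02],[-12,20.4,41.4,-0.11,0.157,-0.04,0.02],[-14,23.8,48,-0.129,0.184,-0.043,0.02],[-14.8,27,54.7,-0.147,0.21,-0.043,0.02],[-14.8,27,54.7,-0.147,0.21,-0.043,0.02],[-14.8,27,54.7,-0.147,0.21,-0.043,0.02]])

```text
clock: 7.8
position: [0.5379, 0.1038, 0.3046]
ee_rot: [0.967, 0.009, 0.255, 0.001]
ft_force: [0.1, -0.3, -1.4]
grip_width: 0.483
```

```bash
python3 - <<'E'
from h import *
o=manip.get_obs();print(np.round(o['joint_pos'],2),o['grip_width'],o['ft_force'])
delta(F(-.069,0,.214),tool(.9,30))
delta(F(.016,0,.067),tool(.9,30))
E
```

```text
[-0.6  -0.24  0.17  2.    0.3   0.93 -0.53] 0.48318275846295533 [ 0.12777235 -0.3335288  -1.41061266]
t 7.8 pos [0.538 0.104 0.305] turn [0.3 0.5 0.2] |1| shift [-0.016 -0.002  0.095] |0.096|
t 7.8 pos [0.538 0.104 0.305] turn [0.3 0.5 0.2] |1| shift [-0.014 -0.003  0.265] |0.265|
```

>>> move_arm(moves=[[0,0,0,-0.016,-0.002,0.03,0.02],[0,0,0,-0.016,-0.002,0.06,0.02],[0,0,0,-0.016,-0.002,0.095,0.02],[0.3,0.5,0.2,-0.016,-0.003,0.125,0.02],[0.3,0.5,0.2,-0.015,-0.003,0.15,0.02],[0.3,0.5,0.2,-0.014,-0.003,0.175,0.02],[0.3,0.5,0.2,-0.014,-0.003,0.2,0.02],[0.3,0.5,0.2,-0.014,-0.003,0.215,0.02],[0.3,0.5,0.2,-0.014,-0.003,0.225,0.02],[0.3,0.5,0.2,-0.014,-0.003,0.225,0.02]])

```text
clock: 8.8
position: [0.637, 0.1083, 0.1013]
ee_rot: [0.966, 0.009, 0.258, -0.002]
ft_force: [0.5, 0.1, -1.4]
grip_width: 0.482
```

```bash
python3 - <<'E'
from h import *
delta(F(.016,0,.067),tool(.9,30))
a=cams.camera("side")[90:290,170:400,::-1]; w=cams.camera("wrist")[:,:,::-1]
cv2.imwrite("pics/s3.png",np.hstack([cv2.resize(a,(400,348)),cv2.resize(w,(400,348))]))
print(manip.get_obs()['ft_force'])
E
```

```text
t 8.8 pos [0.637 0.108 0.101] turn [0.  0.1 0.1] |0| shift [-0.001  0.001  0.039] |0.039|
[ 0.03404278 -0.27401647 -2.11056607]
```

View pics/s3.png

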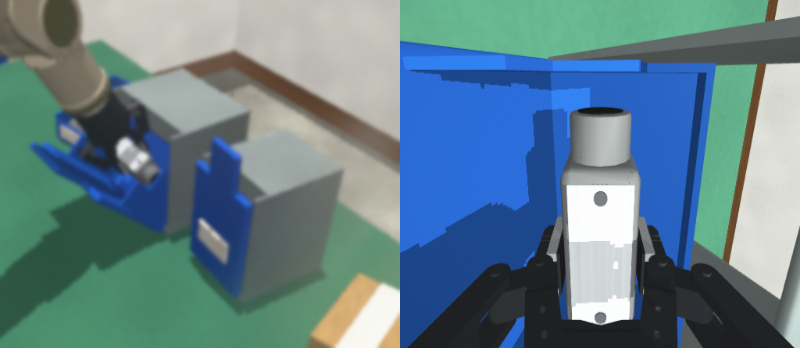

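The conduit is aligned lengthwise inside the open bin and clear of its walls: in the wrist view the hub is at (600,135) and the V corner is near column 550. I'll lower it the last bit slowly.

>>> move_arm(moves=[[0,0,0,0,0,0.006,0.02],[0,0,0,0,0,0.012,0.02],[0,0,0,0,0,0.018,0.02],[0,0,0,0,0,0.023,0.02],[0,0,0,0,0,0.028,0.02],[0,0,0,0,0,0.032,0.02],[0,0,0,0,0,0.036,0.02],[0,0,0,0,0,0.036,0.02]])

```text
clock: 9.7
position: [0.6556, 0.1078, 0.0713]
ee_rot: [0.966, 0.008, 0.259, -0.002]
ft_force: [-1.2, 0.4, -2.7]
grip_width: 0.48
```

>>> move_arm(moves=[[0,0,0,0,0,0.003,0.02],[0,0,0,0,0,0.005,0.02],[0,0,0,0,0,0.005,0.02],[0,0,0,0,0,0.005,0.044],[0,0,0,0,0,0.005,0.048],[0,0,0,0,0,0.005,0.052],[0,0,0,0,0,0.005,0.056],[0,0,0,0,0,0.005,0.056],[0,0,0,0,0,0.005,0.056]])

```text
clock: 10.6
position: [0.6581, 0.108, 0.0676]
ee_rot: [0.966, 0.008, 0.26, -0.002]
ft_force: [-0.3, -0.3, -0.7]
grip_width: 0.652
```

```bash
python3 - <<'E'
from h import *
delta(F(.016,0,.067),tool(.9,30))
print(manip.get_obs()['ft_force'])
w=cams.camera("wrist")[:,:,::-1]
cv2.imwrite("pics/w4.png",w)
E
```

```text
t 10.6 pos [0.658 0.108 0.068] turn [-0.  -0.1  0. ] |0| shift [-0.002  0.001 -0.001] |0.002|
[-0.25688084 -0.26594485 -0.71408151]
```

View pics/w4.png

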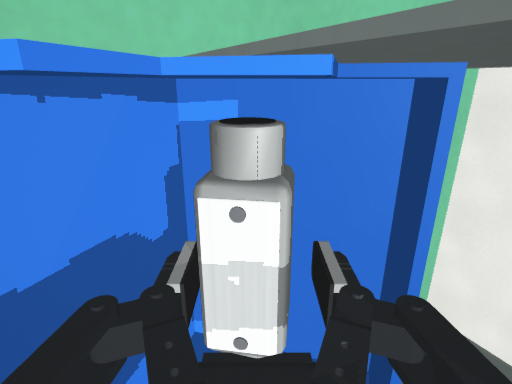

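The fitting lies flat on the bin floor along its length, with the fingers open on both sides. It may be leaning lightly on the front finger, so I'll withdraw slowly along the tool axis.

>>> move_arm(moves=[[0,0,0,0.003,0,-0.003,0.058],[0,0,0,0.003,0,-0.008,0.058],[0,0,0,0.003,0,-0.014,0.058],[0,0,0,0.003,0,-0.022,0.058],[0,0,0,0.003,0,-0.034,0.058],[0,0,0,0.003,0,-0.05,0.058],[0,0,0,0.003,0,-0.08,0.058],[0,0,0,0.003,0,-0.11,0.058],[0,0,0,0.003,0,-0.14,0.058],[0,0,0,0.003,0,-0.17,0.058]])

```text
clock: 11.65
position: [0.5747, 0.1065, 0.2184]
ee_rot: [0.965, 0.008, 0.26, -0.003]
ft_force: [0.8, 0.4, 0.3]
grip_width: 0.677
```

>>> move_arm(moves=[[0,0,0,0,0,-0.03,0.05],[0,0,0,0,0,-0.06,0.03],[0,0,0,0,0,-0.1,0],[0,0,0,0,0,-0.11,0],[0,0,0,0,0,-0.11,0]])

```text
clock: 12.15
position: [0.5204, 0.106, 0.314]
ee_rot: [0.965, 0.008, 0.262, -0.003]
ft_force: [0.0, 0.5, -0.1]
grip_width: -0.005
```

```bash
python3 - <<'E'
from h import *
delta(F(-.25,0,.30),tool(90.9))
delta(F(-.25,0,.30),tool(-89.1))
print(np.round(manip.get_obs()['joint_pos'],2))
w=cams.camera("wrist")[:,:,::-1]; s=cams.camera("scene")[:,:,::-1]
cv2.imwrite("pics/w5.png",np.hstack([w,cv2.resize(s[80:240,140:260],(288,384))]))
E
```

```text
t 12.15 pos [0.52  0.106 0.314] turn [ 23.7 -23.9 -87.7] |94| shift [-0.12   0.001 -0.054] |0.131|
t 12.15 pos [0.52  0.106 0.314] turn [-23.9 -23.7  87.7] |94| shift [-0.12   0.001 -0.054] |0.131|
[-0.61 -0.3   0.16  2.02  0.32  0.95 -0.56]
```

View pics/w5.png

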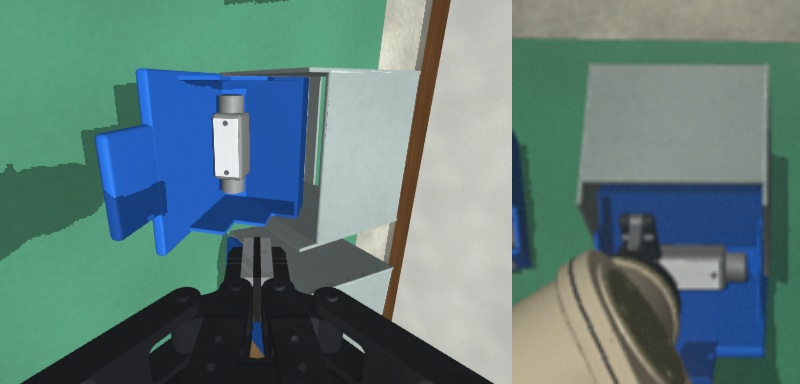

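The fitting is in the bin, at wrist-view (230,145), lengthwise across its width and released. Next I'll reorient in front of the tab to close the door.

>>> move_arm(moves=[[2.1,-2.2,-7.9,-0.02,0,-0.01,0],[4.3,-4.3,-15.8,-0.04,0,-0.02,0],[6.4,-6.5,-23.7,-0.06,0,-0.03,0],[8.5,-8.6,-31.6,-0.08,0,-0.04,0],[10.7,-10.8,-39.5,-0.1,0,-0.05,0],[12.8,-12.9,-47.4,-0.12,0,-0.054,0],[14.9,-15.1,-55.2,-0.12,0,-0.054,0],[17,-17.2,-63.1,-0.12,0,-0.054,0],[19.2,-19.4,-71,-0.12,0,-0.054,0],[21.3,-21.5,-78.9,-0.12,0,-0.054,0]])

```text
clock: 13.25
position: [0.3895, 0.1032, 0.2965]
ee_rot: [0.752, 0.658, 0.025, -0.001]
ft_force: [-0.0, -0.2, 0.1]
grip_width: 0.001
```

```bash
python3 - <<'E'
from h import *
delta(F(-.215,0,.30),tool(90.9))
delta(F(-.215,0,.145),tool(90.9))
for q in np.arange(.8,-.11,-.1):
    x,z=door(.24,.012,q); print(round(q,2),np.round(F(x-.011,0,z-.035),3))
E
```

```text
t 13.25 pos [0.389 0.103 0.296] turn [ 2.  -2.1 -8.6] |9| shift [ 0.005  0.035 -0.002] |0.036|
t 13.25 pos [0.389 0.103 0.296] turn [ 2.  -2.1 -8.6] |9| shift [-0.001  0.03   0.153] |0.156|
0.8 [0.448 0.104 0.139]
0.7 [0.465 0.104 0.156]
0.6 [0.484 0.104 0.171]
0.5 [0.503 0.105 0.185]
0.4 [0.525 0.105 0.196]
0.3 [0.547 0.106 0.206]
0.2 [0.57  0.106 0.213]
0.1 [0.593 0.106 0.218]
0.0 [0.617 0.107 0.22 ]
-0.1 [0.641 0.107 0.22 ]
```

>>> move_arm(moves=[[2,-2.1,-8.6,0.005,0.035,-0.002,0],[2,-2.1,-8.6,0.005,0.034,0.02,0],[2,-2.1,-8.6,0.004,0.033,0.05,0],[2,-2.1,-8.6,0.002,0.032,0.085,0],[2,-2.1,-8.6,0,0.031,0.12,0],[2,-2.1,-8.6,-0.001,0.03,0.153,0],[2,-2.1,-8.6,-0.001,0.03,0.153,0],[2,-2.1,-8.6,-0.001,0.03,0.153,0]])

```text
clock: 14.05
position: [0.4249, 0.1036, 0.1459]
ee_rot: [0.703, 0.711, 0.001, 0.0]
ft_force: [0.4, -0.9, 0.3]
grip_width: 0.002
```

```bash
python3 - <<'E'
from h import *
delta(F(-.215,0,.145),tool(90.9)); o=manip.get_obs();print(o['ft_force'],o['joint_pos'])
E
```

```text
t 14.05 pos [0.425 0.104 0.146] turn [ 0.1 -0.  -0.2] |0| shift [-0.     0.     0.001] |0.001|
[ 0.40780875 -0.86990151  0.3014927 ] [-0.98099244 -0.05017088  0.63175257  2.06921238  0.03301743  1.11197313
  1.21773016]
```

>>> move_arm(moves=[[0,0,0,0,0.01,0,0],[0,0,0,0,0.02,0,0],[0,0,0,0,0.03,-0.004,0],[0,0,0,0,0.04,-0.011,0],[0,0,0,0,0.05,-0.019,0],[0,0,0,0,0.06,-0.026,0],[0,0,0,0,0.07,-0.034,0],[0,0,0,0,0.08,-0.041,0],[0,0,0,0,0.09,-0.047,0],[0,0,0,0,0.1,-0.051,0]])

```text
clock: 15.05
position: [0.526, 0.1055, 0.1983]
ee_rot: [0.703, 0.711, 0.002, 0.0]
ft_force: [-3.3, -0.2, 3.3]
grip_width: -0.0
```

>>> move_arm(moves=[[0,0,0,0,0.01,-0.005,0],[0,0,0,0,0.02,-0.01,0],[0,0,0,0,0.03,-0.013,0],[0,0,0,0,0.04,-0.016,0],[0,0,0,0,0.05,-0.018,0],[0,0,0,0,0.06,-0.02,0],[0,0,0,0,0.068,-0.021,0],[0,0,0,0,0.076,-0.022,0],[0,0,0,0,0.082,-0.022,0],[0,0,0,0,0.086,-0.022,0]])

```text
clock: 16.05
position: [0.6113, 0.1061, 0.2193]
ee_rot: [0.703, 0.711, 0.002, 0.0]
ft_force: [-1.0, 0.7, -0.0]
grip_width: 0.005
```

Next I'll push slowly until the force rises at the stop.

>>> move_arm(moves=[[0,0,0,0,0.003,0,0],[0,0,0,0,0.005,0,0],[0,0,0,0,0.007,0,0],[0,0,0,0,0.009,0,0],[0,0,0,0,0.011,0,0],[0,0,0,0,0.011,0,0]])

```text
clock: 16.65
position: [0.6168, 0.1062, 0.2195]
ee_rot: [0.703, 0.711, -0.002, -0.005]
ft_force: [-35.2, -2.1, 19.1]
grip_width: -0.006
```

The force rose to 35 N at x = 0.617, exactly the predicted shut position. Backing off to check.

>>> move_arm(moves=[[0,0,0,0,-0.006,0,0],[0,0,0,0,-0.015,0,0],[0,0,0,0,-0.04,-0.01,0],[0,0,0,0,-0.08,-0.04,0],[0,0,0,0.05,-0.12,-0.08,0],[0,0,0,0.1,-0.15,-0.1,0],[0,0,0,0.15,-0.17,-0.1,0],[0,0,0,0.2,-0.19,-0.1,0],[0,0,0,0.25,-0.19,-0.1,0],[0,0,0,0.25,-0.19,-0.1,0]])

```text
clock: 17.65
position: [0.4268, 0.3568, 0.3201]
ee_rot: [0.702, 0.712, 0.003, -0.001]
ft_force: [0.5, -0.0, 0.8]
grip_width: 0.0
```

```bash
python3 - <<'E'
from h import *
s=cams.camera("scene")[:,:,::-1].copy(); cv2.imwrite("pics/s6.png",s)
d=cams.camera("side")[:,:,::-1]
cv2.imwrite("pics/s6c.png",np.vstack([cv2.resize(s[95:210,155:335],None,fx=4.4,fy=3.0,interpolation=cv2.INTER_CUBIC),cv2.resize(d[100:345,150:450],(792,245))]))
a=cv2.imread("pics/scene0.png"); df=cv2.absdiff(a,s).max(2)
for n,(x0,y0,x1,y1) in dict(stock=(94,122,148,198),carton=(350,132,416,204),jbox=(360,232,406,280),narrow=(268,100,330,200)).items(): print(n,df[y0:y1,x0:x1].mean(),(df[y0:y1,x0:x1]>40).sum())
print(manip.get_obs()['position'],manip.get_obs()['ft_force'],manip.get_obs()['clock'])
E
```

```text
stock 3.425682261208577 0
carton 3.2167508417508417 0
jbox 3.1381340579710146 0
narrow 3.340483870967742 0
[0.42514305 0.35988809 0.31875952] [ 0.6642154  -0.53096807 -0.67558095] 17.75
```

View pics/s6c.png

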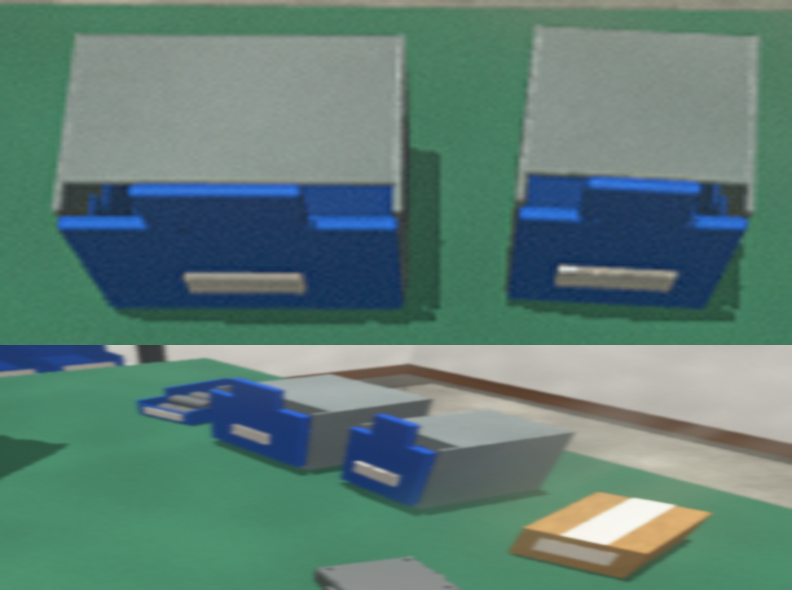

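```bash
python3 - <<'E'
from h import *
p=cams.camera_params("scene"); s=cv2.imread("pics/s6.png").astype(float)
for q in (0,.02,.04,.06):
    print(q,[np.round(proj(p,F(door(.24,o,q)[0],0,door(.24,o,q)[1]))[1],2) for o in (0,.012)])
print(s[150:166,195:215,0].mean(1).round())
x,y=640,0
Y=-.066;e=np.array([np.cos(Y),np.sin(Y),0]);N=np.array([.6478,-.1149,0])
for q in (0,.04):
    print("narrow",q,[np.round(proj(p,N+e*door(.24,o,q)[0]+[0,0,door(.24,o,q)[1]]),1) for o in (0,.012)])
print(s[150:166,293:307,0].mean(1).round())
E
```

```text
0 [np.float64(155.04), np.float64(159.79)]
0.02 [np.float64(156.94), np.float64(161.75)]
0.04 [np.float64(158.87), np.float64(163.74)]
0.06 [np.float64(160.82), np.float64(165.74)]
[147. 148. 148. 148. 147. 127. 167. 201. 216. 197. 138.  95.  92.  94.
  94.  93.]
narrow 0 [array([301.2, 153.4]), array([301. , 158.1])]
narrow 0.04 [array([301. , 157.2]), array([300.8, 162. ])]
[139. 140. 138. 133. 157. 192. 211. 198. 148. 101.  91.  91.  92.  92.
  92.  91.]
```

```bash
python3 -c "
from workcell import manip
print(manip.hand_in())"
```

```text
the job is handed in; nothing more can be done
None
```

The long conduit fitting is in the wide bin, the door is shut again, and the job is handed in at about 18 s of the 64 s allowed. The hand-in gave no verdict.

- **Opening:** I hooked the tab from behind and pulled the door down. The fingertip contact put it at about 0.81 rad, against the 0.8 stop.
- **Placing:** I lowered the fitting into the V with the tool tilted 30° and opened the fingers just above the floor. A picture afterwards showed it released and lying lengthwise across the bin.
- **Closing:** I pushed the door shut slowly from the front, stopping when the force reached 35 N at the predicted shut position.

**Last checks**
- The scene picture puts the wide door at about 0.00–0.01 rad.
- The narrow bin looks unchanged and shut.
- The junction box, stock bin and carton show no pixel changes from the first picture.
- The arm is clear of everything.

I did not see the fitting again after closing, because the shut door hides it. None of the checks failed or disagreed. In the middle of the pull the force read near zero, so the door may have run slightly ahead of the finger.

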